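# Load the board test fixture, drop its head and hold the index plunger back

### The job

Get the board test fixture ready: first push its open board drawer fully home until it clicks in at its detent, and only then pull the red sprung index plunger fully up out of the notched disc, so that the raised probe head sinks down onto the board. Finish with the plunger still gripped and held fully up, do not let it spring back, because I am going to work the head up and down by hand next. Leave the barcode scanner and the small parts bin where they are.

Things in the scene. Friction and masses are not known exactly. Their poses are not given: they have to be found in the camera images.
- fixture: board test fixture, blue and aluminium bench unit fixed to the bench, 190 x 190 mm, 220 mm wide with its index disc (+y side). Origin: centre of its underside. Its -x axis points out of its drawer front, +x to the hinge of its head, z up. Highest fixed parts: plunger bracket (top at 132 mm) and the plunger's barrel (16 mm across, top at 146 mm), on its +y side near the hinge.
- drawer (a joint): slide of the board drawer in m: 0 = fully home at its stop, grows as it comes out along the fixture's -x, at most 0.095. About 2 N of friction; over the last 10 mm a sprung ball must be passed, which takes about 6 N more; then the ball draws the drawer home and keeps it there. Pushed less far, it stays out.
- drawer_face (a point): point on the flat outer face of the drawer's aluminium front, at mid width, 40 mm above the bench. The front is 186 mm wide and reaches from 6 to 56 mm above the bench; it looks along the fixture's -x and has no handle standing out, only a flat dark recessed pull. Moves with the drawer.
- plunger_knob (a point): centre of the plunger's red round knob, axis vertical: it reaches 14 mm below and 13 mm above this point, 22 mm across here, 25 mm across 5 to 11 mm higher. Seated, this point is 162 mm above the bench, at x +75, y +108 mm of the fixture; it moves with the plunger. Below it are only the barrel, a 20 mm nut and, 30 mm down, the bracket (40 x 42 mm).
- plunger (a joint): lift of the index plunger in m: 0 = pin seated in a notch of the disc, 0.012 = fully up against its stop. The spring pulls it back down with 4 N when seated and about 9 N fully up. The pin has left the 8 mm deep notch by about 0.008; let go, it springs back.
- head (a joint): angle of the probe head (aluminium frame 158 mm long, clear window, pusher pins) about its hinge, rad: 0 = lowered level over the board, about 0.97 = raised, held there by the plunger's pin in a notch of the disc; more notches at 0.5 and 0. Freed, it sinks by its own weight in about 3 s against a damper. Raised, its front edge is about 210 mm above the bench.
- bar_scanner: dark grey barcode scanner, 138 x 122 x 35 mm, lying loose on the bench: leave it alone. Origin: centre of its underside.
- small_bin: small navy parts bin, 137 x 89 x 65 mm, loose on the bench: leave it alone. Origin: centre of its underside.

How it is judged:
By the outcome, as a careful person would: the job done as asked, in the order asked, and still so for the second after the job is handed in, while the arm keeps its last pose, push and grip.
It also fails if it takes over 42 s, if anything falls off the work surface, if the arm or the gripper's body presses on something with over 40 N, if the wrist force passes 120 N, or if a joint passes its speed limit or range.

### The arm

A 6-joint arm with a two-finger parallel gripper is mounted at the origin on the work surface; the furniture and walls round the work are solid. World frame = base frame: x ahead of the robot, y to its left, z up, the work surface at z = 0. Lengths are in mm, angles in rad, forces in N, time in s.
With the tool pointing down it reaches from about 275 to 825 mm from the base axis. Payload 5.2 kg.
Tool frame: the origin (TCP) lies at the very end of the fingers, on their centre line; the grasp point (between the pads) lies 19 mm behind it; z points along the fingers, y is the line along which they close (so a half turn about z gives the same grasp; the last joint's range is limited). The gripper opens to 93 mm and grips with 3 to 60 N. Pads are 15 mm wide; open, the fingers measure 128 mm over their backs; the gripper's body (75 mm by 188 mm) begins 65 mm behind the grasp point.
Start: joints at [-0.203, 0.259, 1.535, -0, 1.348, -0.203], TCP at [550.005, 0.023, 218.653] pointing down, gripper open.
Joint ranges: [-3.14, 3.14], [-0.91, 2.08], [0.19, 2.58], [-1.22, 4.36], [0.22, 2.71], [-3.12, 3.12]. Speed limits (rad/s): [2.57, 2.57, 3.14, 3.14, 3.14, 3.14].

### API

Orientations are given as [roll, pitch, yaw] about the fixed x, y, z axes, in that order (R = Rz(yaw) Ry(pitch) Rx(roll)).
In Python, from bench import robot gives the robot as it stands. The module is installed in compiled form; this text tells all that it offers. Calls block until the motion is done:
- robot.move_ptp(position, orientation): joint-space move of the TCP to a pose.
- robot.move_linear(position, ori=None, speed=150, f_stop=None): straight line of the TCP; ori=None keeps the orientation; speed is the mean speed in mm/s. With f_stop (N) it stops when the force on the tool has changed by that much, and returns True; else False.
- robot.move_j(angles): joint-space move.
- robot.move_gripper(opening): opening from 0.0 (shut) to 1.0 (fully open); the grip force is fixed at half the most; returns when the fingers have stopped.
- robot.sleep(seconds).
- robot.inverse_kinematics(position, orientation): joint angles nearest the present ones, or None.
- robot.get_image(name): name is "scene" or "side" or "wrist"; returns a dict with "img" (480x640x3 uint8, blue, green, red), "fovy" (degrees; the focal length in pixels is half the picture's height over the tangent of half this angle, whatever the lens; pixels are square), "cx", "cy" (the principal point, pixels), "eye" and "orientation" of the camera in the world. Camera axes: x right, y down, z forward; pixel columns grow to the right and rows downward; lengths in mm; the calibration is good to about 2 mm. A picture is of the moment at which its call begins. There is no depth.
A pose or a line that the arm cannot do raises robot.MotionError and nothing moves.
- robot.hand_in(): hands the job in; it is judged then, once.
Readings, each from a call of its own:
- robot.current_t(): time.
- robot.current_qpos(): joint angles.
- robot.current_joint_vel(): joint speeds.
- robot.current_joint_efforts(): joint torques, N m.
- robot.current_tcp_pos(): TCP position.
- robot.current_eef_rot(): TCP orientation.
- robot.current_contact_force(): force on the tool from outside, world axes, zero at the start.
- robot.current_ft_torque(): the same for the moment, N m.
- robot.current_gripper_width(): opening from 0.0 (shut) to 1.0 (fully open).
- robot.current_finger_force(): force on a finger pad.
Only numpy, scipy, OpenCV 4.12 (cv2) and the standard library are available. Lean on these libraries where they do the work, as an engineer would, in place of code of your own. Each camera call takes 0.05 s, during which the arm holds its last target. There are 200 camera calls.

## Working session

There is one attempt and no reset: what is moved stays moved. The work goes in short steps, each a Python script; the robot and the scene stay as the last script left them, time stands still between calls to the robot, and variables do not carry over. Pictures are saved under pics/ and viewed, at most 10 in all, crops included, and the job is handed in when it is done.

```bash
mkdir -p pics
python3 - <<'E'
from bench import robot
import cv2
for n in ("scene","side"):
    d=robot.get_image(n); cv2.imwrite(f"pics/{n}0.png",d["img"])
    print(n,{k:v for k,v in d.items() if k!="img"})
print(robot.current_t(),robot.current_eef_rot())
E
```

```text
scene {'fovy': 47.20532457890856, 'cx': 320.5344030929987, 'cy': 233.98101356333183, 'eye': array([  -2.10297616, -774.29182153, 1180.38047778]), 'orientation': array([-2.38631064, -0.01038901, -0.50180174])}
side {'fovy': 56.17599932196374, 'cx': 317.5995456965691, 'cy': 238.4713376057108, 'eye': array([  63.25403143, -670.43069204,  918.51376346]), 'orientation': array([-2.30709434e+00, -1.81314116e-03, -5.16966619e-01])}
0.1 [-3.14002154e+00 -3.76513136e-04  1.57078390e+00]
```

View pics/scene0.png

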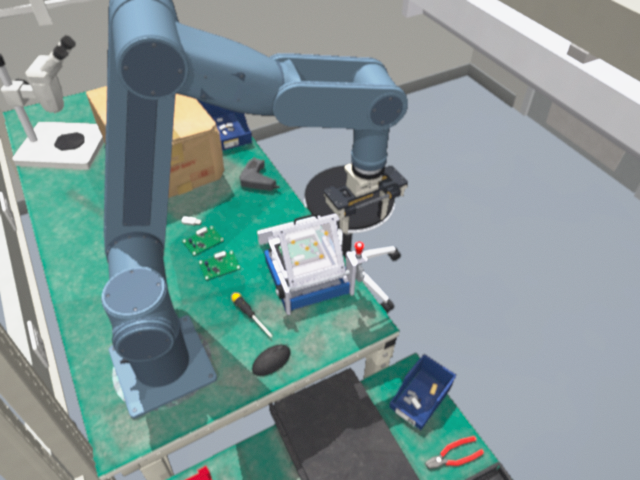

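View pics/side0.png

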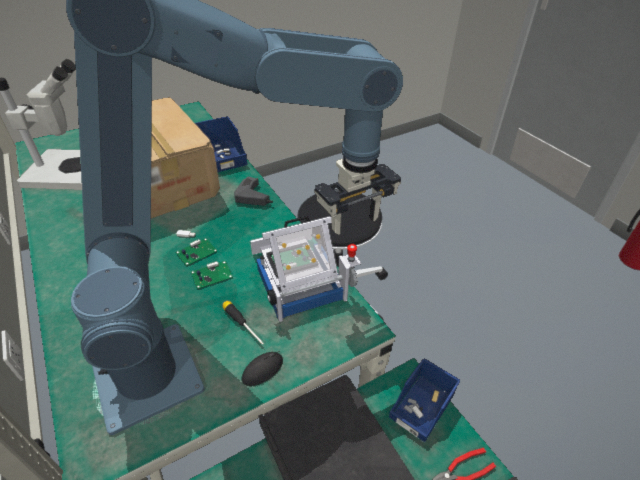

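The fixture is near (305,260) in scene and (300,265) in side, with the red knob at (359,247) and (352,250). I'll enlarge both.

```bash
cat > h.py <<'E'
import numpy as np, cv2
from scipy.spatial.transform import Rotation as Rn
def cam(d):
    return np.array(d["eye"]),Rn.from_euler('xyz',d["orientation"]).as_matrix(),240/np.tan(np.radians(d["fovy"]/2)),d["cx"],d["cy"]
def ray(d,u,v):
    e,R,f,cx,cy=cam(d); r=R@np.array([(u-cx)/f,(v-cy)/f,1]); return e,r/np.linalg.norm(r)
def at_z(d,u,v,z):
    e,r=ray(d,u,v); return e+r*(z-e[2])/r[2]
def proj(d,p):
    e,R,f,cx,cy=cam(d); q=R.T@(np.array(p)-e); return cx+f*q[0]/q[2],cy+f*q[1]/q[2]
E
python3 - <<'E'
from bench import robot
import cv2, numpy as np
from h import *
a=cv2.imread("pics/scene0.png")[200:325,240:410]; b=cv2.imread("pics/side0.png")[200:325,230:400]
cv2.imwrite("pics/cropA.png",cv2.resize(a,None,fx=4.7,fy=4.7,interpolation=cv2.INTER_CUBIC))
cv2.imwrite("pics/cropB.png",cv2.resize(b,None,fx=4.7,fy=4.7,interpolation=cv2.INTER_CUBIC))
for n in("scene","side"):
    d=robot.get_image(n); im=d["img"].astype(int)
    m=((im[...,2]>150)&(im[...,1]<80)&(im[...,0]<80)); m[:220]=0;m[280:]=0;m[:,:320]=0;m[:,400:]=0
    v,u=np.nonzero(m); print(n,u.mean(),v.mean(),len(u),at_z(d,u.mean(),v.mean(),164))
E
```

```text
scene 358.609756097561 249.14634146341464 41 [525.84957394 -30.25330631 164.        ]
side 351.75555555555553 247.86666666666667 45 [531.62225196 -18.19241389 164.        ]
```

View pics/cropA.png

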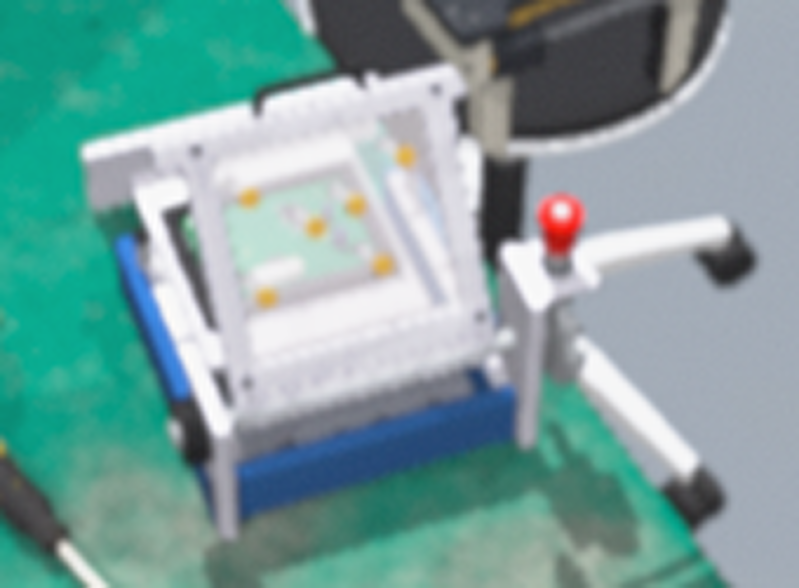

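View pics/cropB.png

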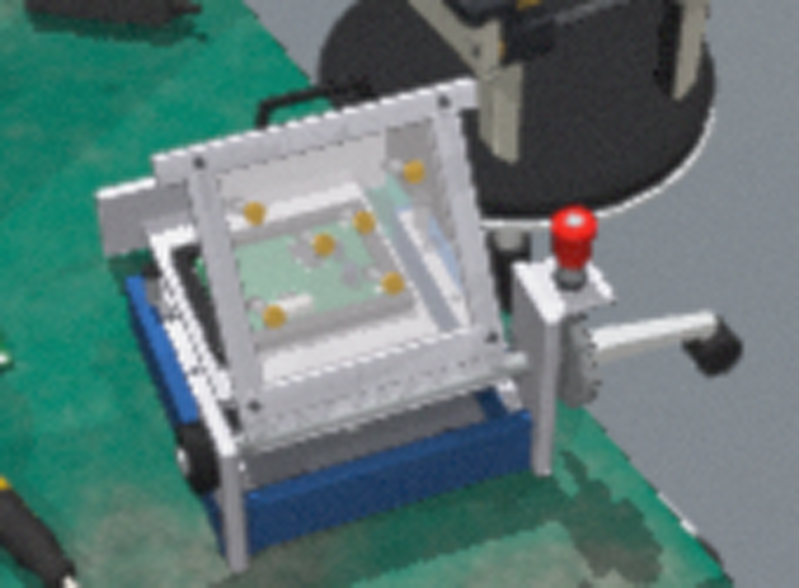

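Run:
```python
from bench import robot
import cv2, numpy as np
from h import *
S=robot.get_image("scene"); T=robot.get_image("side"); W=robot.get_image("wrist")
cv2.imwrite("pics/wrist0.png",W["img"]); print({k:v for k,v in W.items() if k!="img"})
A=lambda x,y:(x/4.7+240,y/4.7+200); B=lambda x,y:(x/4.7+230,y/4.7+200)
def tri(a,b):
    M=[];r=[]
    ps=[ray(S,*a),ray(T,*b)]
    H=sum(np.eye(3)-np.outer(q,q) for _,q in ps); g=sum((np.eye(3)-np.outer(q,q))@e for e,q in ps)
    p=np.linalg.solve(H,g); return p.round(1)
k=dict(knob=(A(561,225),B(573,239)),postR=(A(528,445),B(542,472)),postL=(A(228,537),B(236,568)),bl=(A(245,520),B(250,552)),
 drawL=(A(84,155),B(100,195)),headFL=(A(196,150),B(200,162)),headFR=(A(436,90),B(443,101)),headBL=(A(248,384),B(254,406)),headBR=(A(480,317),B(491,338)))
for n,(a,b) in k.items(): print(n,tri(a,b),at_z(S,*a,0).round(),at_z(T,*b,0).round())
print("knob z162",at_z(S,*k['knob'][0],162),at_z(T,*k['knob'][1],162))
print("drawer top z56",at_z(S,*k['drawL'][0],56),at_z(T,*k['drawL'][1],56))
```

```text
{'fovy': 66.68724717242205, 'cx': 318.7768299269682, 'cy': 242.90563256529256, 'eye': array([549.74054191,  75.41910717, 385.37829337]), 'orientation': array([2.86791944e+00, 1.65027023e-03, 6.53807808e-05])}
knob [535.6 -16.7 150.5] [616.  93.   0.] [627. 113.   0.]
postR [501.6 -51.6  18. ] [511. -42.   0.] [509. -38.   0.]
postL [315.9 -51.6  53.5] [333. -17.   0.] [330. -13.   0.]
bl [326.8 -47.9  56.1] [346. -11.   0.] [341.  -7.   0.]
drawL [358.7 219.3  73.3] [382. 285.   0.] [385. 297.   0.]
headFL [364.2  69.7 213.4] [446. 256.   0.] [454. 294.   0.]
headFR [493.1  47.4 216.1] [606. 231.   0.] [624. 269.   0.]
headBL [349.8 -11.3 117.9] [391.  73.   0.] [390.  86.   0.]
headBR [488.6 -14.7  98. ] [535.  53.   0.] [538.  65.   0.]
knob z162 [530.76046716 -26.0480821  162.        ] [527.46291741 -25.54410356 162.        ]
drawer top z56 [363.90992797 234.8901399   56.        ] [365.09688521 237.59483366  56.        ]
```

View pics/wrist0.png

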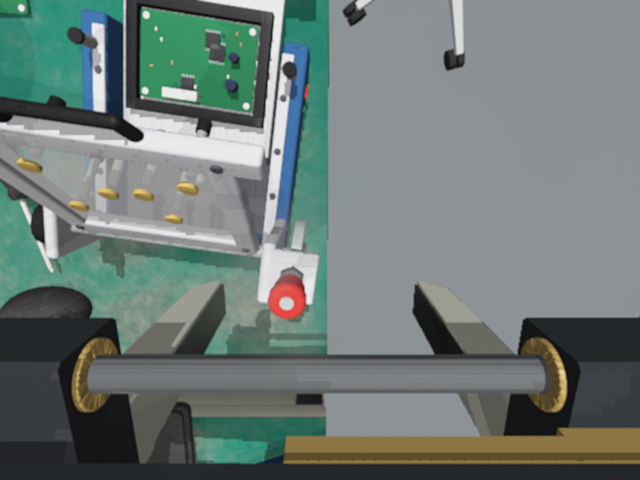

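The wrist view shows the knob top at (287,303), the head's front handle at (70,110), the drawer upper left, and the right rail edge from about (308,45) to (278,225). The fixture yaw looks like about -98°. Next I'll check the numbers and the neighbours' positions.

Run:
```python
from bench import robot
import numpy as np
from h import *
S=robot.get_image("scene"); T=robot.get_image("side"); W=robot.get_image("wrist")
k=at_z(W,287,303,175); print("knob W",k, "S top",at_z(S,240+561/4.7,200+208/4.7,175),"T top",at_z(T,230+573/4.7,200+217/4.7,175))
a,b=at_z(W,308,45,60),at_z(W,278,225,60); print("rail",a,b,np.degrees(np.arctan2(*(a-b)[:2][::-1])))
print("scanner",[at_z(S,*p,15).round() for p in((240,182),(277,187),(258,163))],[at_z(T,*p,15).round() for p in((236,200),(271,203),(250,182))])
print("bin",[at_z(S,*p,0).round() for p in((225,150),(250,143))], robot.current_t())
for yaw in(-97,-98,-99):
    t=np.radians(yaw);x=np.array([np.cos(t),np.sin(t)]);y=np.array([-x[1],x[0]])
    c=np.array([530,-25])-75*x-108*y; print(yaw,c,[ (proj(W,[*(c-95*x+s*95*y),60]),proj(S,[*(c-0*x+s*95*y+95*x),0])) for s in(1,-1)])
```

```text
knob W [529.56614601 -22.98612588 175.        ] S top [530.24343773 -25.35405123 175.        ] T top [528.37101126 -22.86864906 175.        ]
rail [540.72833361 149.36470097  60.        ] [512.11219563   0.97443196  60.        ] 79.08485664614533
scanner [array([419., 503.,  15.]), array([513., 426.,  15.]), array([509., 563.,  15.])] [array([416., 493.,  15.]), array([510., 421.,  15.]), array([497., 565.,  15.])]
bin [array([444., 697.,   0.]), array([536., 693.,   0.])] 0.5
-97 [431.94521638  62.60285046] [((np.float64(304.43198850902587), np.float64(50.561271383459854)), (np.float64(353.8521158948392), np.float64(294.60079507798395))), ((np.float64(65.72513947195193), np.float64(18.25568667736431)), (np.float64(286.77051619788443), np.float64(316.0574337811104)))]
-98 [433.48903115  64.30080006] [((np.float64(308.1126131294791), np.float64(50.78263316184112)), (np.float64(353.6985780275012), np.float64(294.574326586666))), ((np.float64(69.29489486218793), np.float64(13.779285131753596)), (np.float64(286.20042229364253), np.float64(315.03530864365916)))]
-99 [435.06224409  65.97154777] [((np.float64(311.7884866713086), np.float64(51.07483053550354)), (np.float64(353.54551921315795), np.float64(294.545731589484))), ((np.float64(72.96830159189832), np.float64(9.362867835029562)), (np.float64(285.65399613548624), np.float64(314.00760628882506)))]
```

Run:
```python
from bench import robot
import numpy as np, cv2
from h import *
Y=1.5708-0.145
robot.move_linear([550,20,270],speed=200)
robot.move_ptp([470,290,240],[-3.1416,0,Y])
robot.move_gripper(0)
W=robot.get_image("wrist"); cv2.imwrite("pics/wrist1.png",W["img"]); np.save("w1.npy",{k:v for k,v in W.items() if k!="img"},allow_pickle=True)
print(robot.current_t(),robot.current_tcp_pos())
```

```text
3.5167 [470.00164954 289.9849803  239.99531436]
```

View pics/wrist1.png

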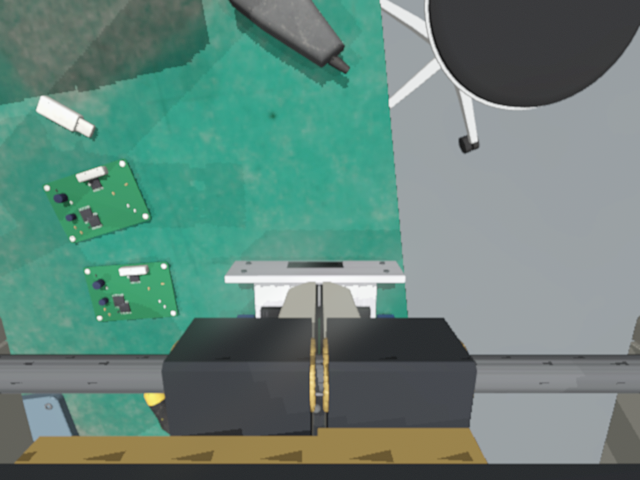

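The drawer front lies level in the image: its top outer edge runs (226,276) to (405,276), the bottom of the face is near row 262, and the scanner is well away at the top.

Run:
```python
from bench import robot
import numpy as np
from h import *
W=np.load("w1.npy",allow_pickle=True).item()
a,b=at_z(W,226,276,56),at_z(W,405,276,56); print(a,b,np.linalg.norm(a-b),(a+b)/2,np.degrees(np.arctan2(*(b-a)[:2][::-1])))
print(at_z(W,231,262,6),at_z(W,403,262,6))
```

```text
[366.75307616 245.85993059  56.        ] [548.44663038 219.42082978  56.        ] 183.60711776939954 [457.59985327 232.64038019  56.        ] -8.279273479940311
[359.93856567 245.05943508   6.        ] [557.20980035 216.34368541   6.        ]
```

Run:
```python
from bench import robot
import numpy as np, cv2
from h import *
t=np.radians(-98.3);x=np.array([np.cos(t),np.sin(t)])
f=np.array([457.6,232.6])
robot.move_linear([*(f-45*x),200],speed=200)
robot.move_linear([*(f-45*x),30],speed=180)
hit=robot.move_linear([*(f+100*x),30],speed=45,f_stop=22)
p=robot.current_tcp_pos(); print(hit,p,(p[:2]-f)@x,robot.current_contact_force(),robot.current_t())
robot.sleep(0.3); print(robot.current_contact_force())
robot.move_linear([*(p[:2]-50*x),30],speed=150)
robot.move_linear([*(p[:2]-60*x),260],speed=300)
W=robot.get_image("wrist"); cv2.imwrite("pics/wrist2.png",W["img"]); print(W["eye"],W["orientation"],robot.current_t())
print(proj(W,[*(f+70*x),56]),proj(W,[*(f+80*x),56]))
```

```text
True [450.41026822 183.23287282  30.0416315 ] 49.887927843914376 [0.88773254 4.59327064 0.93789678] 6.975
[0.69325855 2.53442501 1.86172729]
[469.39233713 315.77936289 425.66559543] [ 2.87082585  0.00375986 -0.1475584 ] 8.725
(np.float64(320.7445664980674), np.float64(288.36432125520633)) (np.float64(320.75599278362597), np.float64(296.84584383022946))
```

View pics/wrist2.png

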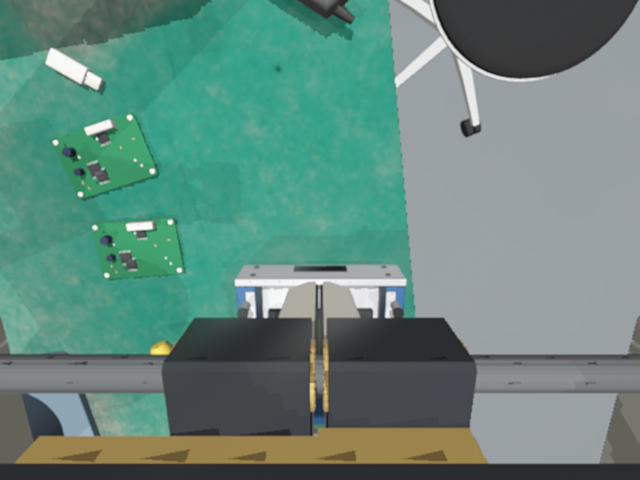

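The drawer's top edge is at row 279, about 59 mm pushed in, so it stopped at the detent's onset. I'll push again with a higher threshold.

Run:
```python
from bench import robot
import numpy as np, cv2
from h import *
t=np.radians(-98.3);x=np.array([np.cos(t),np.sin(t)])
f=np.array([457.6,232.6])
robot.move_linear([*(f+30*x),30],speed=250)
for s in range(2):
    hit=robot.move_linear([*(f+80*x),30],speed=25,f_stop=32)
    p=robot.current_tcp_pos(); print(hit,(p[:2]-f)@x,robot.current_contact_force(),robot.current_t())
    robot.sleep(0.2); print(robot.current_contact_force())
    if (p[:2]-f)@x>58: break
p=robot.current_tcp_pos()
robot.move_linear([*(p[:2]-30*x),30],speed=150)
robot.move_linear([*(p[:2]-60*x),260],speed=300)
W=robot.get_image("wrist"); cv2.imwrite("pics/wrist3.png",W["img"][230:330,200:440]);print(robot.current_t())
for s in (60,65,70,75): print(s,proj(W,[*(f+s*x),56])[1]-230)
cv2.imwrite("pics/wrist3.png",cv2.resize(W["img"][230:330,220:420],None,fx=4,fy=4,interpolation=cv2.INTER_CUBIC))
```

```text
True 49.6428130731809 [-0.10782184  3.70369207  0.81885627] 10.8917
[-0.09471675  3.85425821  2.4721329 ]
True 49.40939239448979 [-0.67600661  3.84966133  1.66190294] 11.5583
[1.0379244  3.80922855 1.43938646]
13.0833
60 53.89970050111833
65 58.23251367259206
70 62.538101557719585
75 66.81671995847972
```

View pics/wrist3.png

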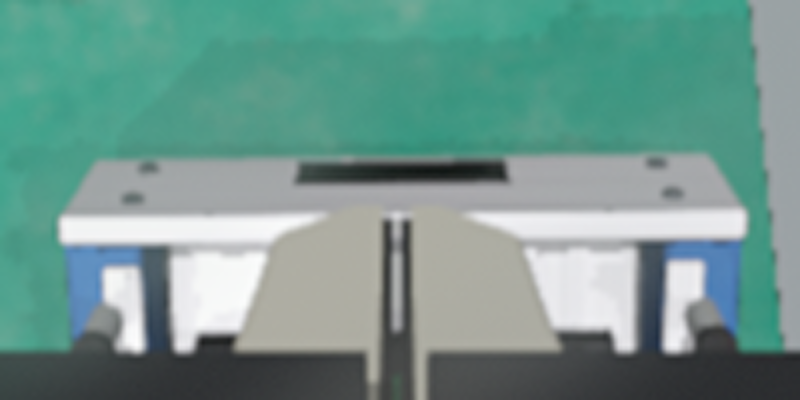

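The edge is now at crop row about 208, so the face moved about 58 mm. It stopped hard twice at the same spot, and the front is flush against the blue walls, which suggests it is home. I'll go above the knob and check both in one composite.

Run:
```python
from bench import robot
import numpy as np, cv2
from h import *
Y=1.5708-0.145
robot.move_linear([480,200,300],speed=300)
robot.move_ptp([529.5,-23.7,230],[-3.1416,0,Y])
robot.move_gripper(0.5)
robot.move_linear([529.5,-23.7,182],speed=120)
W=robot.get_image("wrist")["img"]; S=robot.get_image("scene")["img"]; T=robot.get_image("side")["img"]
z=lambda im,u,v,w,h:cv2.resize(im[v:v+h,u:u+w],(400,300),interpolation=cv2.INTER_CUBIC)
cv2.imwrite("pics/comp.png",np.vstack([np.hstack([z(S,245,205,80,60),z(T,240,215,80,60)]),np.hstack([z(W,220,240,200,150),z(W,0,0,640,480)])]))
print(robot.current_t(),robot.current_tcp_pos())
```

```text
15.9833 [530.23383979 -23.89766113 183.07670233]
```

View pics/comp.png

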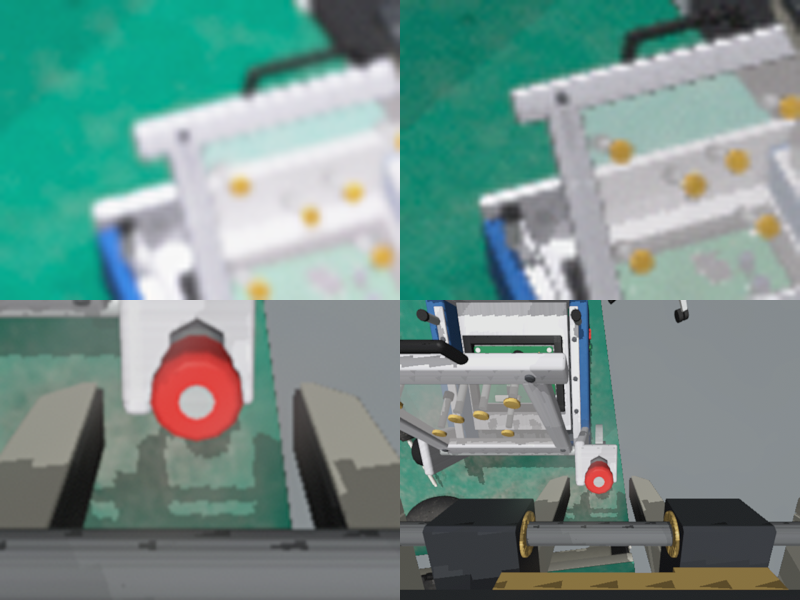

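The drawer front sits flush on the blue walls, so it is home. The knob (crop 197,404) is centred between the fingers (103 and 293).

Run:
```python
from bench import robot
import numpy as np, cv2
from h import *
W=robot.get_image("wrist"); k=at_z(W,318.5,292,175); print(k)
x,y=529.8,-23.7
if abs(k[0]-x)<5 and abs(k[1]-y)<6: x,y=(x+k[0])/2,(y+k[1])/2
print(robot.move_linear([x,y,142],speed=50,f_stop=12),robot.current_tcp_pos(),robot.current_contact_force())
robot.move_gripper(0.0)
print(robot.current_gripper_width()*93,robot.current_finger_force(),robot.current_contact_force(),robot.current_t())
```

```text
[529.66336095 -24.06682714 175.        ]
False [529.99249846 -23.91716567 142.24392314] [ 0.2244278  -0.68944429 -0.45262879]
23.310099995114708 30.000651287846267 [-3.0340599   0.85678337  3.053521  ] 17.5
```

Run:
```python
from bench import robot
import numpy as np, cv2
from h import *
p=robot.current_tcp_pos(); x,y,z=p
for s in range(1,12):
    h=robot.move_linear([x,y,z+1.5*s],speed=12,f_stop=25)
    f=robot.current_contact_force(); print(h,(robot.current_tcp_pos()[2]-z).round(2),f.round(1),robot.current_gripper_width()*93)
    if -f[2]>17: break
robot.sleep(4)
print(robot.current_t(),robot.current_tcp_pos()[2]-z,robot.current_contact_force(),robot.current_finger_force())
W=robot.get_image("wrist")["img"]; S=robot.get_image("scene")["img"]; T=robot.get_image("side")["img"]
c=lambda im,u,v,w,h:cv2.resize(im[v:v+h,u:u+w],(400,300),interpolation=cv2.INTER_CUBIC)
cv2.imwrite("pics/comp2.png",np.vstack([np.hstack([c(S,240,200,160,120),c(T,230,200,160,120)]),np.hstack([c(W,220,220,200,150),c(W,0,0,640,480)])]))
```

```text
False 1.03 [ 0.7  0.7 -4.9] 23.319184922824096
False 2.79 [ 1.2  0.1 -6.9] 23.4054982192632
False 4.69 [ 0.1 -0.7 -4.5] 23.53544373233191
False 6.24 [-0.9 -0.7 -4.6] 23.870030780768204
False 7.52 [ 0.5  0.5 -5.6] 23.399321080693188
False 8.85 [ 0.8 -0.7 -7.8] 23.679031381554758
False 10.42 [ 1.3  0.5 -9.3] 23.539348806214658
False 11.98 [ 1.6 -0.  -8.2] 23.49029727239486
False 12.24 [  4.7  -0.4 -17.6] 23.354080061495246
23.9917 12.257079203213948 [  4.84482804  -0.30578299 -17.63822563] 29.997048717923462
```

View pics/comp2.png

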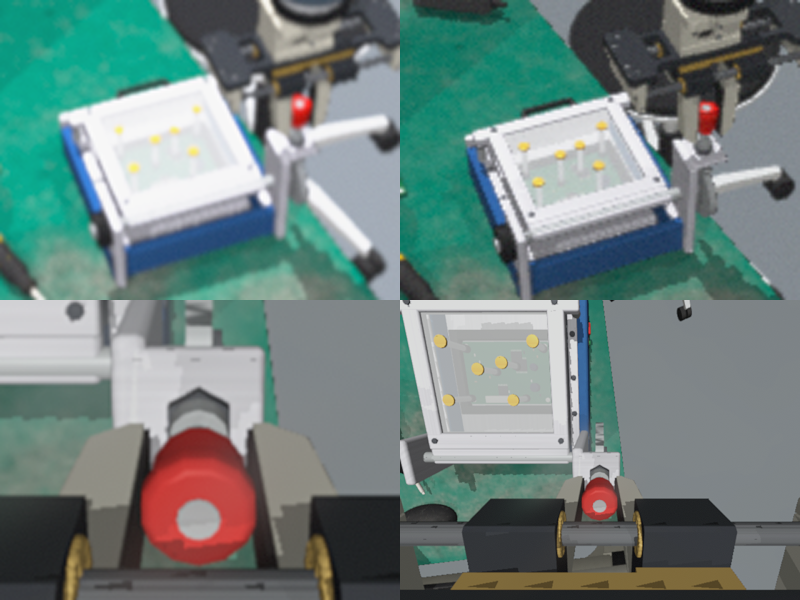

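The head lies level over the board and the knob is gripped and raised 12.2 mm against its stop, pulling at 17.6 N. The drawer is still home, so I'm handing in.

```bash
python3 -c "
from bench import robot
print(robot.hand_in())"
```

```text
the job is handed in; nothing more can be done
None
```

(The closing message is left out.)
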